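# Load the thick gauge block into the sprung setting fixture

### The job

Set up the small slab-thickness fixture: lay the thicker of the two hardwood gauge blocks flat in its sprung tray, lengthways, then press it down with the tray as far as it goes and hold it there until the steel hook at the end has swung over the tray's rim, and let go so that the tray stays latched down. Leave the thinner block where it lies.

Things in the scene. Friction and masses are not known exactly. Their poses are not given: they have to be found in the camera images.
- thick_mid (a point): the thicker gauge block, to be loaded: plain hardwood bar, 25 mm (x) by 60 mm (y) by 25 mm high, about 30 g, loose on the bench to the robot's left; the point is its centre, half-way up, y along its length. Which of the two blocks lies nearer the robot changes
- thin_mid (a point): the thinner gauge block, to be left alone: same wood, 25 mm (x) by 60 mm (y) by only 18 mm high; the point is its centre, axes likewise
- seat (a point): centre of the pocket floor of the sprung grey metal tray on a fixed wooden base; moves with it. Tray 66 (x) by 96 (y) mm outside; pocket 50 by 80, long along y; rim 8 wide, 4 above the floor. Floor 70 mm above the bench unpressed, 48 at the bottom stop, about 53 latched. Pressing takes 4 N at first, about 10 N at the stop; let go unlatched, it springs up
- hook (a joint): angle of the latch hook, an upright steel plate 20 mm wide at the tray's -y end, up to 76 mm above the bench. 0 = open, its nose against the outside of the tray wall; 0.17 rad = closed, nose over the rim. A damped spring closes it by itself, in about one second, once the tray is down 20 mm or more; it need not be touched
Things that resemble listed ones, but are neither listed nor needed, are in the scene too. What is shaped like the part that bears thick_mid but black is not meant.

How it is judged:
By the outcome, as a careful person would: the job done as asked, in the order asked, and still so for the second after the job is handed in, with the robot touching nothing.
It also fails if it takes over 32 s, if anything falls off the work surface, if the arm or the gripper's body presses on something with over 40 N, if the wrist force passes 120 N, or if a joint passes its speed limit or range.

### The arm

A 6-joint arm with a two-finger parallel gripper is mounted at the origin on a cart in front of the work surface, level with it; the furniture and walls round the work are solid. World frame = base frame: x ahead of the robot, y to its left, z up, the work surface at z = 0. Lengths are in m, angles in rad, forces in N, time in s.
With the tool pointing down it reaches from about 0.325 to 0.775 m from the base axis. Payload 5.5 kg.
Tool frame: the origin (TCP) lies between the finger pads; the fingertips stand 8 mm ahead of it and the grasp point (between the pads) lies 11 mm behind it (tcp_to_tips is the distance from the TCP to the fingertips, in m); z points along the fingers, y is the line along which they close (so a half turn about z gives the same grasp; the last joint's range is limited). The gripper opens to 88 mm and grips with 3 to 60 N. Pads are 20 mm wide; open, the fingers measure 115 mm over their backs; the gripper's body (75 mm by 178 mm) begins 61 mm behind the grasp point.
Start: joints at [-1.267, 0.091, 1.231, -0, 1.82, -0.057], TCP at [0.212, -0.561, 0.231] pointing down, gripper open.
Joint ranges: [-2.87, 2.87], [-0.86, 2.18], [0.17, 2.46], [-1.51, 4.65], [0.06, 2.69], [-2.65, 2.65]. Speed limits (rad/s): [2.57, 2.57, 3.01, 3.14, 3.14, 3.14].

### API

Orientations are given as a unit quaternion [w, x, y, z].
In Python, from bench import * gives the robot as it stands. Calls block until the motion is done:
- move_to(position, orientation): joint-space move of the TCP to a pose.
- move_l(position, speed=0.15, orientation=None): straight line of the TCP; orientation=None keeps the orientation; speed is the mean speed in m/s.
- movej(angles): joint-space move.
- gripper_open() and close(): open the fingers fully, or close them until they stop; the grip force is fixed at half the most.
- hold(seconds).
- inverse_kinematics(position, orientation): joint angles nearest the present ones, or None.
- state(): the state.
- get_image(name): name is "scene" or "side" or "wrist"; returns a dict with "frame" (384x512x3 uint8, blue, green, red), "depth" (384x512 float32, m along the optical axis (not along the pixel's ray), 0 where there is no reading), "camera_matrix" (3x3 intrinsics, pixels), "k1" (the pictures are not rectified: a ray, as slopes to the right and down, at radius r is drawn at 1 + k1 r^2 times it, then the intrinsics apply), "view" (4x4, takes a point from world to camera coordinates). Camera axes: x right, y up, looking along -z (the intrinsics and any distortion apply to the point x, -y, -z); pixel columns grow to the right and rows downward; lengths in m; the calibration is good to about 2 mm. A picture is of the moment at which its call begins.
A pose or a line that the arm cannot do raises IKError and nothing moves.
- job_done(): hands the job in; it is judged then, once.
The state is a dict: "time": time; "joint_pos": joint angles; "dq": joint speeds; "joint_torque": joint torques, N m; "ee_pos": TCP position; "ee_rot": TCP orientation; "ft_force": force on the tool from outside, world axes, zero at the start; "moment": the same for the moment, N m; "finger_gap": finger opening in m; "finger_force": force on a finger pad.
Only numpy, scipy, OpenCV 4.12 (cv2) and the standard library are available. Lean on these libraries where they do the work, as an engineer would, in place of code of your own. Each camera call takes 0.05 s, during which the arm holds its last target. There are 200 camera calls.

## Working session

There is one attempt and no reset: what is moved stays moved. The work goes in short steps, each a Python script; the robot and the scene stay as the last script left them, time stands still between calls to the robot, and variables do not carry over. Pictures are saved under pics/ and viewed, at most 10 in all, crops included, and the job is handed in when it is done.

```bash
mkdir -p pics
cat > h.py <<'E'
from bench import *
import numpy as np, cv2
def world(im,px):
    K=im["camera_matrix"];d=im["depth"];out=[]
    for u,v in px:
        z=d[int(round(v)),int(round(u))]
        xd=(u-K[0,2])/K[0,0]; yd=(v-K[1,2])/K[1,1]
        x,y=xd,yd
        for _ in range(20):
            f=1+im["k1"]*(x*x+y*y); x,y=xd/f,yd/f
        p=np.array([x*z,-y*z,-z,1]); out.append((np.linalg.inv(im["view"])@p)[:3])
    return np.array(out)
def cloud(im):
    K=im["camera_matrix"];d=im["depth"];h,w=d.shape
    u,v=np.meshgrid(np.arange(w),np.arange(h))
    xd=(u-K[0,2])/K[0,0]; yd=(v-K[1,2])/K[1,1];x,y=xd,yd
    for _ in range(20):
        f=1+im["k1"]*(x*x+y*y); x,y=xd/f,yd/f
    p=np.stack([x*d,-y*d,-d,np.ones_like(d)],-1)
    return (p@np.linalg.inv(im["view"]).T)[...,:3]
E
python3 - <<'E'
from h import *
import pickle
s=state();print(s["time"],s["ee_pos"],s["ee_rot"],s["finger_gap"])
ims={n:get_image(n) for n in ("scene","side")}
pickle.dump(ims,open("ims.pkl","wb"))
for n,i in ims.items():
    cv2.imwrite(f"pics/{n}.png",cv2.resize(i["frame"],(800,600)))
    print(n,np.linalg.inv(i["view"])[:3,3],(i["depth"]>0).mean())
E
```

```text
0.0 [ 0.21170972 -0.56109116  0.229519  ] [-9.71698678e-04  9.83772211e-01  1.79419270e-01 -1.35438610e-04] 0.0877857708775289
scene [0.21692075 0.96123172 0.77978197] 0.9959818522135416
side [0.19766285 1.11441556 0.65791035] 0.9959360758463541
```

View pics/scene.png

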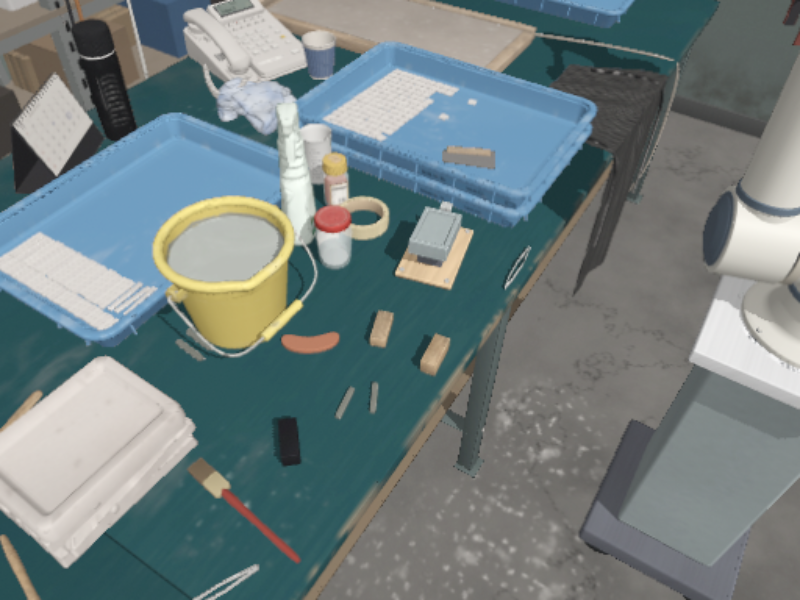

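View pics/side.png

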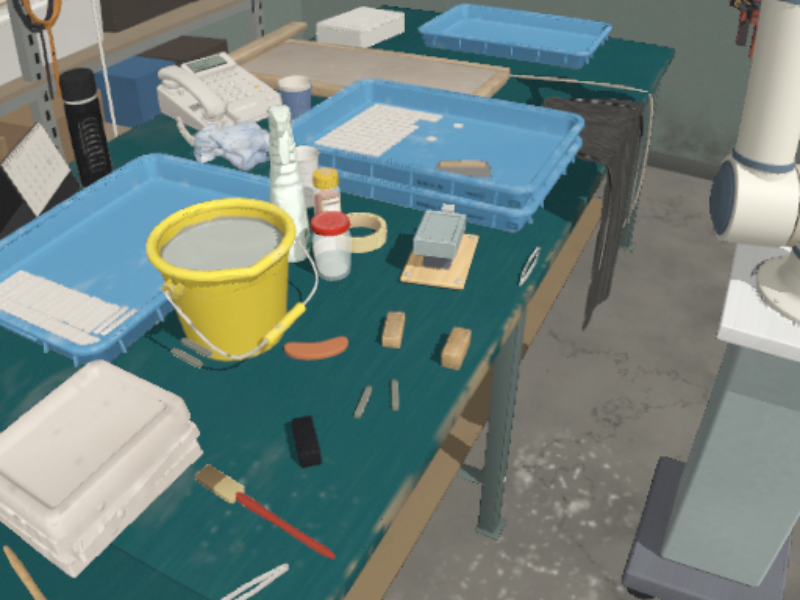

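The scene view shows the two blocks at about (381,328) and (435,354), and the tray at (436,235) with its hook at the far end, (446,207). A red-capped jar and the bucket stand near them. Next I'll measure these from the depth.

```bash
cat >> h.py <<'E'
def blob(P,c,r,lo,hi):
    m=(P[...,2]>lo)&(P[...,2]<hi)&(np.hypot(P[...,0]-c[0],P[...,1]-c[1])<r)
    q=P[m]; (cx,cy),(a,b),t=cv2.minAreaRect((q[:,:2]*1000).astype(np.float32))
    if a>b: a,b,t=b,a,t+90
    # t: direction of short side; long axis angle = t+90
    ang=(t+90)%180
    return len(q),round(cx,1),round(cy,1),round(a,1),round(b,1),round(ang,1),np.round(np.percentile(q[:,2],[5,50,95])*1000,1)
E
python3 - <<'E'
from h import *
import pickle
ims=pickle.load(open("ims.pkl","rb"))
for n,pts in (("scene",[(381,322),(436,347),(436,232),(446,207),(420,275),(334,215),(380,350),(450,345)]),("side",[(395,322),(457,340),(440,232),(448,208),(415,275),(330,218),(380,340),(490,320)])):
    im=ims[n];P=cloud(im)
    W=world(im,[(u*.64,v*.64) for u,v in pts]);print(n);print(np.round(W*1000))
    for k in (0,1):
        z=W[k,2]; print(blob(P,W[k],.05,.010,.04),blob(P,W[k],.05,z-.003,z+.003))
    print(blob(P,W[2],.075,.060,.09))
    c=im["frame"]; w=c[110:250,200:330]; cv2.imwrite(f"pics/{n}_c.png",cv2.resize(w,None,fx=5,fy=4.2,interpolation=cv2.INTER_CUBIC)[:600,:800])
E
```

```text
scene
[[583. 394.  17.]
 [482. 398.  27.]
 [590. 213.  69.]
 [609. 146.  70.]
 [588. 265.  12.]
 [738. 298.  97.]
 [560. 432.   3.]
 [474. 363.   1.]]
(219, 579.5, 399.6, 25.1, 61.6, 110.2, array([12.7, 18.5, 20.7])) (172, 579.7, 399.1, 25.1, 60.6, 110.2, array([15.8, 18.4, 19.8]))
(278, 481.5, 402.2, 25.2, 62.3, 97.6, array([12.9, 25.3, 28.1])) (208, 481.6, 401.8, 25.0, 61.6, 97.6, array([23.9, 25.9, 28.3]))
(762, 597.9, 199.8, 66.9, 119.9, 103.3, array([64.1, 71.7, 75.9]))
side
[[578. 394.  18.]
 [480. 400.  26.]
 [589. 219.  69.]
 [607. 149.  73.]
 [608. 269.  13.]
 [741. 296.  96.]
 [588. 422.   2.]
 [466. 308.   0.]]
(219, 577.7, 400.4, 25.2, 61.7, 111.0, array([13.4, 17.3, 19.5])) (198, 577.7, 400.1, 24.8, 61.5, 110.0, array([15.5, 17.5, 19.5]))
(297, 480.1, 402.2, 25.7, 62.9, 97.7, array([13.1, 23.9, 26.1])) (209, 480.3, 402.0, 25.5, 61.9, 97.3, array([23.1, 24.5, 26.3]))
(706, 594.4, 203.5, 65.8, 113.4, 102.7, array([63.3, 70.2, 74.4]))
```

View pics/scene_c.png

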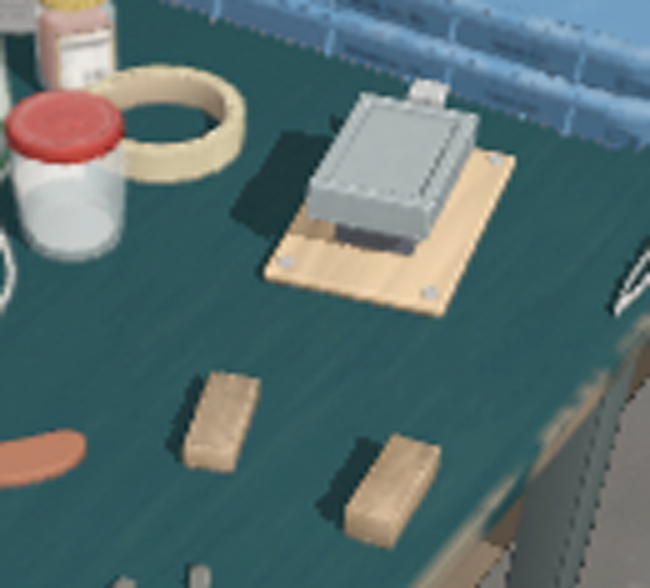

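The nearer block, at (0.481, 0.402), has its top at 25 mm, so it is the thick one. The farther block's top is at 18 mm. The tray centre is near (0.594, 0.212) with its long axis at about 103°. I'll check both from the wrist camera on the way.

```bash
cat >> h.py <<'E'
def down(deg):
    a=np.radians(deg)/2; return [0,np.cos(a),np.sin(a),0]
E
python3 - <<'E'
from h import *
import pickle
W={}
move_to([.594,.205,.26],down(103)); W["tray"]=get_image("wrist"); print(state()["time"])
move_to([.481,.402,.17],down(97.5)); W["blk"]=get_image("wrist"); print(state()["time"],state()["ee_pos"],state()["ft_force"])
pickle.dump(W,open("w.pkl","wb"))
print(blob(cloud(W["blk"]),(.481,.402),.05,.018,.035),blob(cloud(W["blk"]),(.481,.402),.05,.010,.035))
P=cloud(W["tray"]);print(blob(P,(.594,.212),.075,.06,.09),blob(P,(.594,.212),.075,.072,.09))
cv2.imwrite("pics/w1.png",np.vstack([np.hstack([W[k]["frame"] for k in W])])[:, :][::1]) if 0 else cv2.imwrite("pics/w1.png",cv2.resize(np.hstack([W[k]["frame"] for k in W]),(800,300)))
E
```

```text
3.1583
4.175 [0.48231025 0.40107441 0.17108388] [ 0.12423843  0.04559348 -0.21031402]
(1100, 481.2, 400.6, 25.0, 60.0, 98.0, array([23.3, 24.6, 25.8])) (1123, 481.2, 400.6, 25.0, 60.1, 98.0, array([23.1, 24.6, 25.8]))
(3866, 597.6, 195.8, 66.1, 116.6, 103.1, array([68.4, 70.3, 74.5])) (1394, 597.6, 195.4, 66.0, 115.8, 103.0, array([72.3, 73.6, 74.9]))
```

View pics/w1.png

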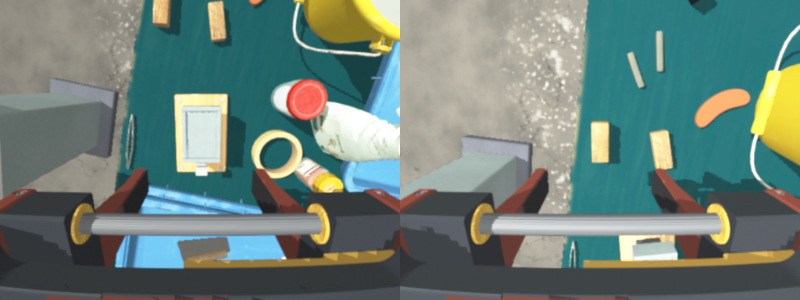

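The wrist view (tray left, block right) shows the pocket as a grey rectangle at (202,135), and the block at (600,142) with room around it for the fingers. I'll refine the tray centre without the hook, then grasp.

Run:
```python
from h import *
import pickle
P=cloud(pickle.load(open("w.pkl","rb"))["tray"])
l=np.array([np.cos(np.radians(103)),np.sin(np.radians(103))]);s=np.array([l[1],-l[0]])
c=np.array([.5953,.2058]);q=P[(P[...,2]>.06)&(P[...,2]<.09)];d=q[:,:2]-c
u,v=d@l,d@s;k=(np.hypot(u,v)<.08)
t=k&(abs(v)>.015)&(abs(v)<.034);print("len",u[t].min(),u[t].max(),"wid",v[k].min(),v[k].max())
f=k&(q[:,2]<.0715)&(abs(u)<.038);print("floor z",np.median(q[f&(abs(v)<.02),2]))
h=k&(u<-.05);print("hook",u[h].min(),u[h].max(),q[h,2].max())
move_l([.4812,.4006,.016],.12,down(98))
print(state()["ee_pos"]); close(); st=state(); print(st["finger_gap"],st["finger_force"],st["time"])
move_l([.4812,.4006,.13],.15)
st=state(); print(st["ee_pos"],st["finger_gap"],st["time"],st["ft_force"])
```

```text
len -0.04626534457696987 0.048070037071170864 wid -0.033146296161339274 0.032986562645813566
floor z 0.06965429750566798
hook -0.06891462075243036 -0.0509339182774304 0.07626168170170439
[0.48174947 0.40103095 0.01721346]
0.024461016673615336 30.00001162290573 6.5917
[0.48076454 0.40029291 0.1286103 ] 0.024469941398249043 7.5 [ 0.55569246 -0.18737727  1.08191643]
```

Run:
```python
from h import *
x,y=.5951,.2064
move_to([x,y,.14],down(103))
move_l([x,y,.0905],.1); hold(.15)
z=.0905
for _ in range(6):
    st=state(); print(np.round(st["ee_pos"],4),st["ft_force"].round(2) if hasattr(st["ft_force"],'round') else st["ft_force"])
    if st["ee_pos"][2]<.0876 or st["ft_force"][2]>2.5: break
    z-=.001; move_l([x,y,z],.03)
gripper_open(); move_l([x,y,.17],.2)
im=get_image("wrist");P=cloud(im);print(blob(P,(x,y),.05,.082,.11),state()["time"])
import pickle;pickle.dump(im,open("w2.pkl","wb"))
cv2.imwrite("pics/w2.png",im["frame"])
```

```text
[0.5957 0.2066 0.0918] [-0.04  0.31  0.3 ]
[0.5952 0.2064 0.0898] [0.11 0.03 0.51]
[0.595  0.2064 0.0884] [-0.56  0.67  0.35]
[0.595  0.2064 0.0874] [ 0.33  0.58 -0.19]
(1801, 594.3, 206.6, 24.9, 59.4, 103.5, array([93.3, 94.6, 95.7])) 11.625
```

View pics/w2.png

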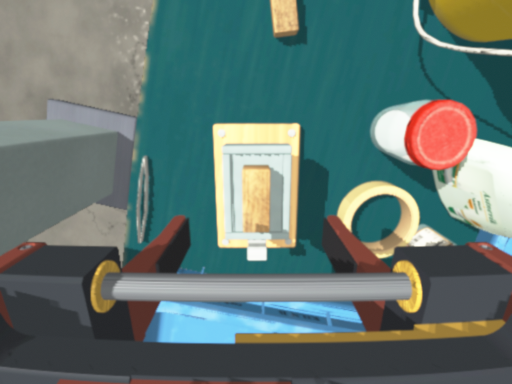

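The block lies flat and lengthways in the pocket at (257,197), with its top level at 94.6 mm. Next I close the fingers and press.

Run:
```python
from h import *
x,y=.5945,.2066
close()
move_l([x,y,.108],.15)
move_l([x,y,.084],.04)
z=.084
for _ in range(10):
    st=state(); print(np.round(st["ee_pos"],4),np.round(st["ft_force"],1),st["time"])
    if st["ft_force"][2]>15: break
    z-=.001; move_l([x,y,z],.03)
hold(1.8)
st=state(); print(np.round(st["ee_pos"],4),np.round(st["ft_force"],1))
move_l([x,y,.12],.08); move_l([x,y,.20],.2)
im=get_image("wrist");P=cloud(im);print(blob(P,(x,y),.05,.068,.11),state()["time"],state()["ft_force"])
l=np.array([-.225,.974]);s=np.array([.974,.225]);d=P[...,:2]-[.5951,.2066];u,v=d@l,d@s
h=(abs(v)<.008)&(u<-.035)&(u>-.08)&(P[...,2]>.04)
for a in np.arange(-.076,-.03,.004):
    m=h&(abs(u-a)<.002); print(round(a,3),m.sum(),np.median(P[m][:,2]).round(4) if m.any() else None)
f=(abs(v)>.016)&(abs(v)<.022)&(abs(u)<.035);print("floor",np.median(P[f][:,2]))
cv2.imwrite("pics/w3.png",cv2.resize(im["frame"][80:280,150:400],None,fx=3,fy=3,interpolation=cv2.INTER_CUBIC))
```

```text
[0.5955 0.2069 0.0858] [ 0.5 -0.2  5.5] 14.2833
[0.5955 0.2069 0.0853] [-0.5 -0.   7.9] 14.5333
[0.5955 0.2069 0.0844] [-0.5 -0.6  8.4] 14.7833
[0.5956 0.2069 0.0834] [-1.  -0.   8.7] 15.0333
[0.5955 0.2069 0.0825] [-1.5 -0.3  9.2] 15.2833
[0.5955 0.2069 0.0815] [-2.1  0.7  9.7] 15.5333
[0.5956 0.2069 0.0813] [-3.  -0.4 11.7] 15.7833
[0.5956 0.2069 0.0812] [-4.4 -0.2 15.2] 16.0333
[0.5956 0.2069 0.0813] [-4.  -0.9 15.2]
(1286, 594.5, 206.3, 24.3, 59.9, 102.4, array([76. , 77.3, 78.5])) 19.125 [-0.12781597  0.2646382  -0.0871472 ]
-0.076 0 None
-0.072 0 None
-0.068 0 None
-0.064 0 None
-0.06 0 None
-0.056 0 None
-0.052 0 None
-0.048 0 None
-0.044 0 None
-0.04 18 0.0552
-0.036 0 None
-0.032 0 None
floor 0.29485665022985313
```

View pics/w3.png

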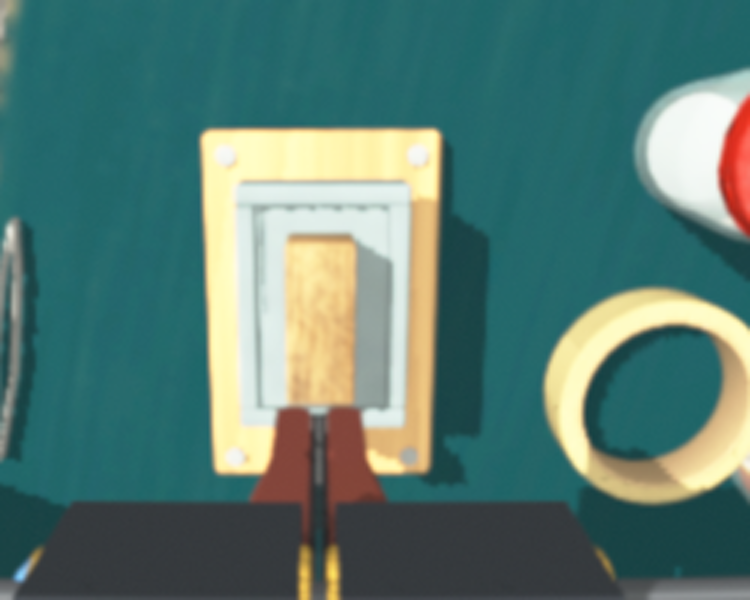

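The block top is now at 77 mm, so the floor is at about 52–53 mm: the tray has stayed latched. The block sits flat and the gripper is clear, so I'm handing in.

```bash
python3 -c "
from bench import *
print(job_done())"
```

```text
the job is handed in; nothing more can be done
None
```

The thick block lies flat and lengthways in the tray. The tray has stayed down at its latched height, the thin block was left alone, and the job was handed in at about 19 s of the 32 s allowed; the fingers hid the hook, so I judged the latch by tray height.

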